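# Change the dough sheeter's thickness pin with the drive switched off

### The job

Set the dough sheeter on the counter from its cleaning position to its thickest setting. First slide the little flush drive switch in its slot fully over to the off end (towards the dial); then pull the dial's spring pin out of the long curved slot, swing its arm clockwise to the first single hole and let the pin snap fully in; then slide the switch fully back to the on end (away from the dial). Never pull the pin while the switch is on, and leave everything else on the counter where it stands.

Things in the scene. Friction and masses are not known exactly. Their poses are not given: they have to be found in the camera images.
- sheeter: the white dough sheeter, 262 mm deep, 300 mm wide, fixed to the counter; origin at the middle of its underside, z up, its sloping control panel at the front, towards -x. Behind the panel is a flat deck 110 mm high with two steel rollers, which stand up to 134 mm high with their end blocks
- panel: the aluminium control panel, 160 mm up the slope by 300 mm wide, sloping 30 degrees from level and facing the front; origin at the middle of its face, always 70 mm above the counter; z points square out of the face (30 degrees from vertical, towards the front), x up the slope, y to the left when facing the panel. All panel offsets here are in this frame
- slot_centre (a point): middle of the switch slot, on the panel face, at x = -15, y = -90 mm in the panel frame. The slot is a recess with a black floor, 80 mm long along panel y, 24 mm wide along panel x, 6 mm deep. A shut pair of fingers tipped some 18 degrees out of square enters it with one edge
- nub_top (a point): middle of the top of the switch nub: a small grey ribbed block 8 mm long (along the slot), 14 mm wide, 5.5 mm high, standing on the slot floor with its top 0.5 mm below the panel face. It can only slide along panel y
- slide_switch (a joint): place of the switch nub, m: 0 = on (away from the dial, nub 7 mm to panel -y of slot_centre), 0.014 = off (towards the dial, 7 mm to +y). It stays where it is left; about 1.5 N moves it. Pushed on its side or dragged by pressing on its top
- dial_axis (a point): the dial's pivot axis (along panel z), at x = -35, y = 60 mm in the panel frame, on top of the steel index plate, 8 mm above the panel face. The plate's openings lie on a circle of 55 mm radius about it: facing the panel, clockwise from the left, one long curved slot and three single holes 22 mm apart
- index_arm (a joint): angle of the dark arm carrying the pin, rad, growing clockwise facing the panel; 0.80 = straight up the slope (panel +x), 0 = 0.80 rad left (+y) of that. The pin lies in the long slot from 0 to 0.40; single holes at 0.80 (first), 1.20, 1.60; it drops in within about 0.05 rad. Arm top 16 mm above the panel face; light friction, stays where left
- pull_pin (a joint): how far the spring pin is pulled out along panel z, m: 0 = fully in, 0.010 = end of its travel. It clears the plate from 0.007; a spring drives it in with 4 N (in) to 8 N (out)
- pin_knob (a point): point on the axis of the pin's knob, 10 mm below its top. The knob is a ribbed steel cylinder, 19 mm diameter, 24 mm long, axis along panel z, at the arm's end 55 mm from dial_axis; with the pin in it spans 18 to 42 mm above the panel face (this point 32 mm). It spins freely on its own axis, so the grip need not turn with the arm
- first_hole (a point): middle of the first single hole (14 mm wide), on top of the index plate, 55 mm straight up the slope from dial_axis
- egg_cup: white ceramic egg cup, 50 mm wide, 62 mm high, a bystander beside the machine; origin under its foot
- timer: round steel wind-up timer knob, 68 mm wide, 40 mm high, a bystander; origin under its middle
- spice_jar: small glass jar with steel cap, 48 mm wide, 85 mm high, a bystander; origin under its middle
- spoon: black silicone spoon, 280 mm long, 12 mm thick, lying in front of the machine, a bystander; origin under its handle, its x towards the bowl
- prep_bowl: small steel bowl, 110 mm wide, 45 mm high, a bystander; origin under its middle
- scraper_can: plain aluminium can, 70 mm wide, 110 mm high, a bystander; origin under its middle
- guard_bar (a point): middle of the level bar of the guard hoop, 10 mm steel rod, 225 mm above the counter, running from y = -12 to 138 mm at x = -30 mm in the sheeter's frame. It hangs over the dial side: a tool pointing straight down at the pin knob meets it, one square to the panel passes in front of it

How it is judged:
By the outcome, as a careful person would: the job done as asked, in the order asked, and still so for the second after the job is handed in, with the robot touching nothing.
It also fails if it takes over 72 s, if anything falls off the work surface, if the arm or the gripper's body presses on something with over 40 N, if the wrist force passes 120 N, or if a joint passes its speed limit or range.

### The arm

A 6-joint arm with a two-finger parallel gripper is mounted at the origin on the work surface. World frame = base frame: x ahead of the robot, y to its left, z up, the work surface at z = 0. Lengths are in m, angles in rad, forces in N, time in s.
With the tool pointing down it reaches from about 0.35 to 0.975 m from the base axis. Payload 4.9 kg.
Tool frame: the origin (TCP) lies midway between the tips of the shut fingers; the grasp point (between the pads) lies 19 mm behind it; z points along the fingers, y is the direction in which the jaws open and shut (so a half turn about z gives the same grasp; the last joint's range is limited). The gripper opens to 85 mm and grips with 20 to 120 N. Pads are 22 mm wide; open, the fingers measure 114 mm over their backs; the gripper's body (76 mm by 85 mm) begins 54 mm behind the grasp point. The pads swing forward as they close: fully open they stand 13 mm farther back than shut.
Start: joints at [1.094, 0.053, 1.613, -0, 1.476, -0.119], TCP at [0.219, 0.585, 0.231] pointing down, gripper open.
Joint ranges: [-3.01, 3.01], [-1.01, 2.22], [0.06, 2.58], [-1.02, 4.17], [0.09, 2.62], [-3.14, 3.14]. Speed limits (rad/s): [2.57, 2.57, 3.14, 3.14, 3.14, 3.14].

### API

Orientations are given as a unit quaternion [w, x, y, z].
In Python, from plant import sensors, cams, job, finder gives the robot as it stands.
- The arm moves only by the shell command python3 -m pendant 'ROWS'. ROWS is JSON, a list of rows, each an object of numbers: "wx", "wy", "wz": the turn, a rotation vector about the tool's x, y, z in degrees; "dx", "dy", "dz": the shift along the tool's x, y, z in m; "hand": the gripper's target within -1 to 1 (fully open at 1, half-way at 0, shut at -1). A call has 1 to 20 rows; each row is the pose to reach, as a shift and turn from the pose commanded when the call began, along the tool's axes at that moment; what a row does not reach only later rows make up. A row lasts 1/12 s, in which the tool goes at most 41.7 mm and 7.16 degrees, less where a joint would pass 70% of its speed; a pose out of reach is approached as far as the arm can. A call with a gripper value outside its range is refused whole. The fingers move at their own pace and stop on an object; the grip force is fixed at half the most. Time passes only in rows, so rows that repeat a pose let the fingers close. It gives the time, the measured TCP pose, the force and the opening at its end, in the units of the state.
- sensors.state(): the state, without advancing time (a new reading comes with each control period).
- cams.grab_frame(name): name is "scene" or "top"; returns (picture, depth): 480x640x3 uint8, red, green, blue; 480x640 float32, m along the optical axis (not along the pixel's ray), 0 where there is no reading.
- cams.calibration(name): a dict with "fov_y" (degrees; the focal length in pixels is half the picture's height over the tangent of half this angle, whatever the lens; pixels are square), "cx", "cy" (the principal point, pixels), "pose" (4x4, takes a point from camera to world coordinates). Camera axes: x right, y down, z forward; pixel columns grow to the right and rows downward; lengths in m; the calibration is good to about 2 mm. A picture is of the moment at which its call begins. calibration takes no time and is no camera call.
- job.job_done(): hands the job in, once; it reports no verdict.
Trained networks look in the newest picture that a camera, given by its name, has taken for a name from the list of things; names that differ only in an ending like _2 or _b are one class to them, and where a whole thing is asked for, a point or a joint stands for the part that bears it (a point fixed in the world has none). Each returns a list of dicts, best first, with "score" (0 to 1); they miss things now and then, are a little off and sometimes report something else, mostly with a low value. They report only what shows in the picture. A call takes as long as a camera call.
- finder.look_for(camera, thing): "position" ([x, y, z] in m, in world coordinates, good to about 4 mm: the middle of the surface that is visible of it).
The state is a dict: "time": time; "joint_pos": joint angles; "joint_vel": joint speeds; "joint_efforts": joint torques, N m; "tool_pos": TCP position; "tool_rot": TCP orientation; "contact_force": force on the tool from outside, world axes, zero at the start; "ft_torque": the same for the moment, N m; "gripper_width": opening from 0.0 (shut) to 1.0 (fully open).
Only numpy, scipy, OpenCV 4.12 (cv2) and the standard library are available. Lean on these libraries where they do the work, as an engineer would, in place of code of your own. Each camera call takes 0.05 s, during which the arm holds its last target. There are 200 camera calls.

## Working session

There is one attempt and no reset: what is moved stays moved. The work goes in short steps, Python scripts to look and compute and a shell command to move; the robot and the scene stay as the last step left them, time stands still between calls to the robot, and variables do not carry over. Pictures are saved under pics/ and viewed, about 8 in all and at most 12, crops included, and the job is handed in when it is done.

```bash
ls; mkdir -p pics; python3 - <<'E'
from plant import sensors,cams,finder
import cv2,numpy as np
print(sensors.state())
for n in("scene","top"):
    p,d=cams.grab_frame(n);cv2.imwrite(f"pics/{n}0.png",p[:,:,::-1]);np.save(f"pics/{n}0d.npy",d)
    c=cams.calibration(n);print(n,c)
    for t in("panel","nub_top","slot_centre","dial_axis","pin_knob","first_hole","guard_bar","slide_switch","index_arm","sheeter"):
        print(t,[(np.round(r["position"],4).tolist(),round(r["score"],2)) for r in finder.look_for(n,t)][:2])
E
```

```text
pics
{'time': 0.0, 'joint_pos': array([ 1.09400110e+00,  5.33457650e-02,  1.61429542e+00, -1.68946326e-05,
        1.47599766e+00, -1.18992183e-01]), 'joint_vel': array([ 0.00110285, -0.00200054,  0.00019907, -0.00075102,  0.00118551,
       -0.00103126]), 'joint_efforts': array([-1.38542393e-03, -3.93684590e+01, -3.70170772e+01, -2.30671694e-04,
        7.24281606e-03,  1.07522806e-05]), 'tool_pos': array([0.21859708, 0.58486012, 0.23006905]), 'tool_rot': array([-2.92247916e-04,  1.77947847e-01,  9.84039388e-01, -9.80503455e-04]), 'contact_force': array([-0.22079007,  0.10236786,  0.03859738]), 'ft_torque': array([-0.00668753,  0.053805  ,  0.05864664]), 'gripper_width': 1.0029710500757438}
scene {'fov_y': 42.906394973884176, 'cx': 321.5832930640062, 'cy': 229.5671415232882, 'pose': array([[ 2.73781640e-01,  7.38148135e-01, -6.16588149e-01,
         1.38024678e+00],
       [ 9.61791217e-01, -2.09368940e-01,  1.76415140e-01,
        -2.64133062e-01],
       [ 1.12609944e-03, -6.41328292e-01, -7.67265765e-01,
         1.16170767e+00],
       [ 0.00000000e+00,  0.00000000e+00,  0.00000
[... 535 characters left out ...]
616975,  0.08597278,  0.473589  ],
       [-0.99967472, -0.01760248, -0.01845548, -0.00659383],
       [ 0.01989813, -0.08565038, -0.99612654,  1.26136821],
       [ 0.        ,  0.        ,  0.        ,  1.        ]])}
panel [([0.5993, 0.0575, 0.0736], 0.71), ([0.4842, 0.1707, 0.0067], 0.52)]
nub_top []
slot_centre [([0.6008, 0.0581, 0.0728], 0.98)]
dial_axis [([0.6021, 0.0543, 0.0716], 0.82), ([0.7411, 0.2277, 0.0836], 0.43)]
pin_knob []
first_hole [([0.602, 0.0561, 0.0732], 0.62), ([0.5956, -0.1885, 0.11], 0.22)]
guard_bar [([0.6598, 0.0422, 0.104], 0.82)]
slide_switch []
index_arm [([0.6072, 0.135, 0.0805], 0.54)]
sheeter [([0.6632, 0.046, 0.1087], 0.76), ([0.6007, 0.0527, 0.0709], 0.5)]
```

View pics/top0.png

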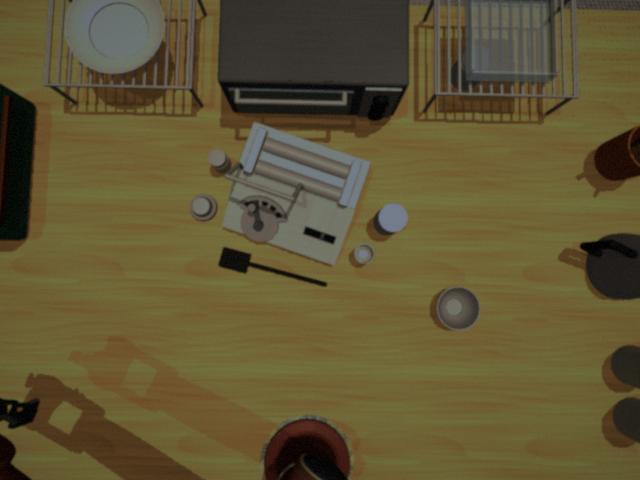

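View pics/scene0.png

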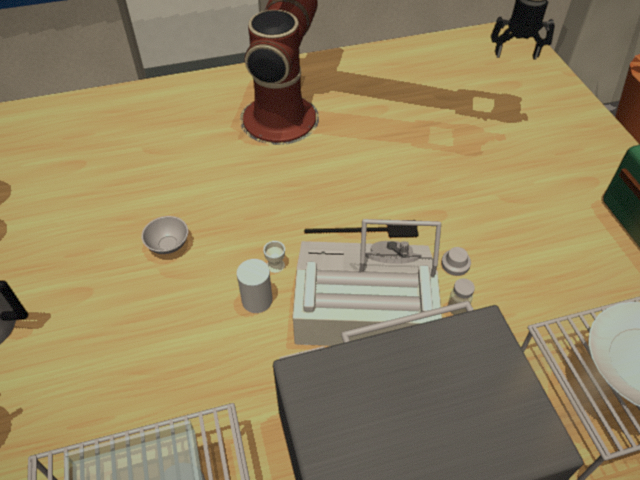

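The top view shows the sheeter (yawed roughly −17°), with its slot near px (319,236), dial at (262,222) and guard hoop at (265,190). Next I'll enlarge that area and fit the panel plane.

```bash
cat > h.py <<'E'
import numpy as np,cv2
from plant import cams,sensors
from scipy.spatial.transform import Rotation as R
def K(n):
    c=cams.calibration(n);return 240/np.tan(np.radians(c["fov_y"]/2)),c["cx"],c["cy"],c["pose"]
def cloud(n,d):
    f,cx,cy,T=K(n);v,u=np.mgrid[0:480,0:640]
    P=np.stack([(u-cx)/f*d,(v-cy)/f*d,d],-1);return P@T[:3,:3].T+T[:3,3]
def proj(n,P):
    f,cx,cy,T=K(n);p=(np.asarray(P)-T[:3,3])@T[:3,:3];return np.stack([f*p[...,0]/p[...,2]+cx,f*p[...,1]/p[...,2]+cy],-1)
E
python3 - <<'E'
from h import *
p=cv2.imread("pics/top0.png")[115:275,205:385]
cv2.imwrite("pics/crop0.png",cv2.resize(np.clip(p*1.5,0,255).astype(np.uint8),(792,704),interpolation=cv2.INTER_CUBIC)[100:])
W=cloud("top",np.load("pics/top0d.npy"))
# panel region
m=np.zeros((480,640),np.uint8);cv2.fillPoly(m,[np.array([[228,225],[238,200],[345,235],[332,258]])],1)
P=W[m>0]
best=None;rng=np.random.default_rng(0)
for i in range(500):
    a,b,c=P[rng.choice(len(P),3,False)];n=np.cross(b-a,c-a)
    if np.linalg.norm(n)<1e-5: continue
    n/=np.linalg.norm(n);n*=np.sign(n[2])
    if n[2]<.8 or n[2]>.93: continue
    k=abs((P-a)@n)<.002
    if best is None or k.sum()>best.sum():best=k
Q=P[best];c=Q.mean(0);n=np.linalg.svd(Q-c)[2][2];n*=np.sign(n[2])
print(best.sum(),len(P),n,"tilt",np.degrees(np.arccos(n[2])),"yaw",np.degrees(np.arctan2(-n[1],-n[0])),c)
# deck & all high points
D=W[115:275,205:385].reshape(-1,3)
for nm,s in(("deck",abs(D[:,2]-.11)<.003),("top",D[:,2]>.03)):
    r=cv2.minAreaRect((D[s][:,:2]*1000).astype(np.float32));print(nm,s.sum(),r)
E
```

```text
1153 3053 [-0.47920468  0.15986656  0.86302118] tilt 30.342487400499163 yaw -18.44911596350749 [0.56293452 0.03652251 0.05507751]
deck 2721 ((673.239990234375, -6.8843841552734375), (379.4538879394531, 207.4713134765625), 72.58961486816406)
top 14804 ((673.4962158203125, 41.52796936035156), (450.76129150390625, 399.7458801269531), 89.95928955078125)
```

View pics/crop0.png

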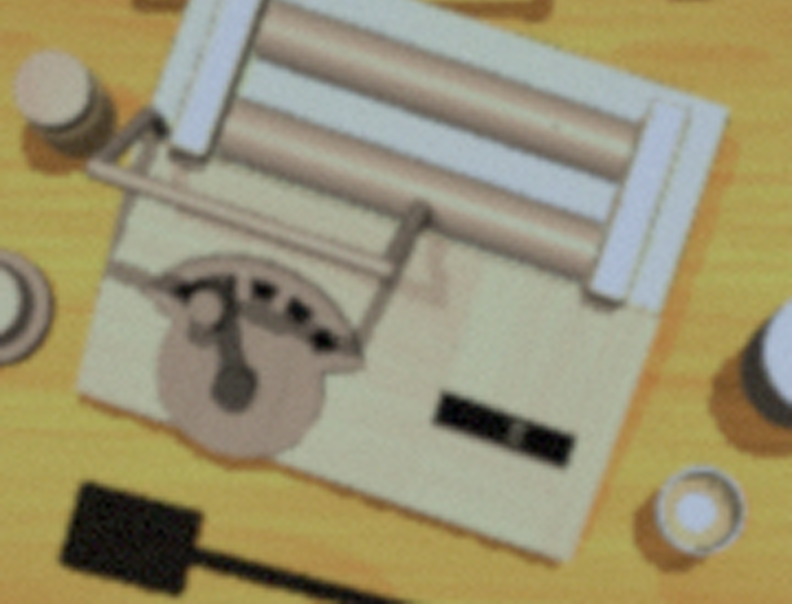

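```bash
cat >> h.py <<'E'
def panel(x,y,yaw):
    # panel axes in world
    B=R.from_euler("z",yaw)*R.from_euler("y",-30,degrees=True)
    return B.as_matrix(),np.array([x,y,.07])
E
python3 - <<'E'
from h import *
from scipy.optimize import least_squares
hole=lambda a:(-35+55*np.cos(a-.8),60-55*np.sin(a-.8),8)
L=[((442,393),(-3,-50,0)),((577,436),(-3,-130,0)),((565,467),(-27,-130,0)),((433,424),(-27,-50,0)),
((78,395),(-80,150,0)),((568,562),(-80,-150,0)),((657,313),(80,-150,0)),((265,290),hole(.8)),((297,311),hole(1.2)),((322,338),hole(1.6))]
uv=np.array([((x+.5)/4.4-.5+205,(y+100.5)/4.4-.5+115) for (x,y),_ in L]);X=np.array([b for _,b in L])/1000
def res(q):
    B,o=panel(*q);return (proj("top",X@B.T+o)-uv).ravel()
s=least_squares(res,[.6,.05,-.3]);print(s.x,np.degrees(s.x[2]));print(s.fun.reshape(-1,2).round(2))
B,o=panel(*s.x)
g=lambda *p:B@(np.array(p)/1000)+o
k=((205+.5/4.4-.5),0)
# nub & knob angle
f,cx,cy,T=K("top")
for nm,(x,y),z in(("nub",(517,432),-.5),("knobtop",(206,308),42)):
    u,v=((x+.5)/4.4-.5+205,(y+100.5)/4.4-.5+115)
    d=T[:3,:3]@np.array([(u-cx)/f,(v-cy)/f,1]);c=T[:3,3]
    n=B[:,2];t=((o+n*z/1000-c)@n)/(d@n);print(nm,((c+t*d-o)@B*1000).round(1))
# scene overlay
im=cv2.imread("pics/scene0.png")
im=cv2.resize(im[200:330,260:480],None,fx=3.6,fy=3.6,interpolation=cv2.INTER_CUBIC)
pts=[*(X@B.T+o),*[g(-35+r*1000*0+55*np.cos(a),60-55*np.sin(a),8) for a in np.arange(-.8,.9,.2) for r in[0]]]
for q in proj("scene",np.array(pts)):
    cv2.circle(im,tuple(int(w) for w in (q-[260,200]+.5)*3.6),2,(0,0,255),-1)
cv2.imwrite("pics/sc1.png",im)
E
```

```text
[ 0.60082292  0.06024766 -0.31194102] -17.87290406252147
[[ 0.09 -1.24]
 [ 0.3  -0.49]
 [ 0.11  0.75]
 [-0.52  0.08]
 [-0.58 -0.96]
 [ 0.67 -0.47]
 [ 0.57  0.42]
 [-0.68  0.61]
 [-0.02  0.26]
 [ 0.06  0.96]]
nub [-14.4 -97.3  -0.5]
knobtop [16.3 81.8 42. ]
```

View pics/sc1.png

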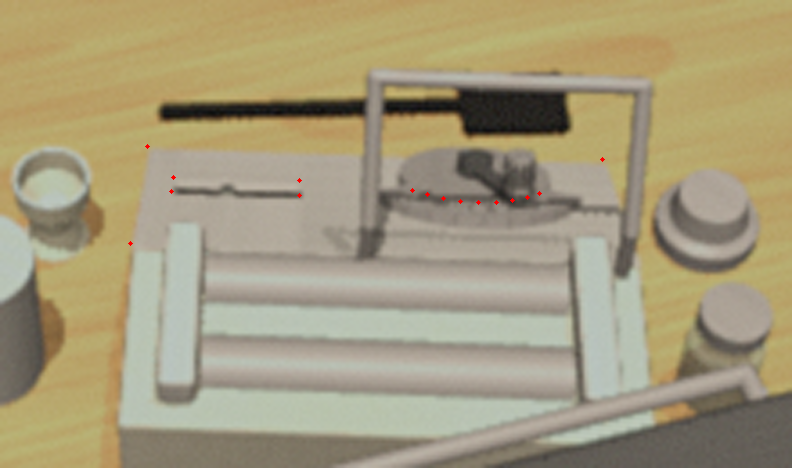

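The scene overlay is about 1.2 px (~2.5 mm) off from the top-camera fit, which fits the calibration tolerance, so I'll use the average. The switch is on (nub at panel y −97.3) and the pin is at about 0.40 rad. Next I'll write a planning helper.

```bash
cat >> h.py <<'E'
B,O=panel(.602,.0615,-.312)
def w(x,y,z): return B@(np.array([x,y,z])/1000)+O
def toolrot(tip,xdir):  # tip deg toward vertical; xdir: tool x in panel frame
    a=np.radians(tip);z=np.array([-np.sin(a),0,-np.cos(a)])
    x=np.array(xdir,float);x-=z*(x@z);x/=np.linalg.norm(x)
    return R.from_matrix(B@np.stack([x,np.cross(z,x),z],1))
def now():
    s=sensors.state();q=s["tool_rot"];return s,R.from_quat([q[1],q[2],q[3],q[0]]),s["tool_pos"]
def rel(Rt,pt):
    s,R0,p0=now();print("rot",(R0.inv()*Rt).as_rotvec(degrees=True).round(2),"mm",(R0.inv().apply(pt-p0)*1000).round(2))
def where():
    s,R0,p0=now();print("t",round(s["time"],2),"panel TCP",((p0-O)@B*1000).round(2),"F panel",(s["contact_force"]@B).round(2),"w",round(s["gripper_width"],3),
     "z/x axes",(B.T@R0.as_matrix())[:,[2,0]].T.round(3).tolist(),"j",s["joint_pos"].round(2))
E
python3 - <<'E'
from h import *
where()
for s in(1,-1):rel(toolrot(18,(0,s,0)),w(-23,-115,60))
for s in(1,-1):rel(toolrot(0,(s,0,0)),w(-23,-115,60))
E
```

```text
t 1.1 panel TCP [-374.39  381.01  402.42] F panel [ 0.31 -0.59 -0.21] w 0.998 z/x axes [[-0.5, -0.0, -0.866], [-0.865, 0.046, 0.499]] j [ 1.09  0.05  1.61  0.    1.48 -0.12]
rot [-9.58 -9.15 87.03] mm [-497.74 -473.72  120.85]
rot [  9.26  -9.7  -92.25] mm [-497.74 -473.72  120.85]
rot [-45.93   1.05 171.41] mm [-497.74 -473.72  120.85]
rot [ -0.69 -29.99  -2.56] mm [-497.74 -473.72  120.85]
```

```bash
T='{"wx":-9.6,"wy":-9.15,"wz":87,"dx":-0.498,"dy":-0.474,"dz":0.11,"hand":-1}'; python3 -m pendant '[{"wx":-9.6,"wy":-9.15,"wz":87,"dx":-0.498,"dy":-0.474,"dz":0.11,"hand":-1},{"wx":-9.6,"wy":-9.15,"wz":87,"dx":-0.498,"dy":-0.474,"dz":0.11,"hand":-1},{"wx":-9.6,"wy":-9.15,"wz":87,"dx":-0.498,"dy":-0.474,"dz":0.11,"hand":-1},{"wx":-9.6,"wy":-9.15,"wz":87,"dx":-0.498,"dy":-0.474,"dz":0.11,"hand":-1},{"wx":-9.6,"wy":-9.15,"wz":87,"dx":-0.498,"dy":-0.474,"dz":0.11,"hand":-1},{"wx":-9.6,"wy":-9.15,"wz":87,"dx":-0.498,"dy":-0.474,"dz":0.11,"hand":-1},{"wx":-9.6,"wy":-9.15,"wz":87,"dx":-0.498,"dy":-0.474,"dz":0.11,"hand":-1},{"wx":-9.6,"wy":-9.15,"wz":87,"dx":-0.498,"dy":-0.474,"dz":0.11,"hand":-1},{"wx":-9.6,"wy":-9.15,"wz":87,"dx":-0.498,"dy":-0.474,"dz":0.11,"hand":-1},{"wx":-9.6,"wy":-9.15,"wz":87,"dx":-0.498,"dy":-0.474,"dz":0.11,"hand":-1},{"wx":-9.6,"wy":-9.15,"wz":87,"dx":-0.498,"dy":-0.474,"dz":0.11,"hand":-1},{"wx":-9.6,"wy":-9.15,"wz":87,"dx":-0.498,"dy":-0.474,"dz":0.11,"hand":-1},{"wx":-9.6,"wy":-9.15,"wz":87,"dx":-0.498,"dy":-0.474,"dz":0.11,"hand":-1},{"wx":-9.6,"wy":-9.15,"wz":87,"dx":-0.498,"dy":-0.474,"dz":0.11,"hand":-1},{"wx":-9.6,"wy":-9.15,"wz":87,"dx":-0.498,"dy":-0.474,"dz":0.11,"hand":-1},{"wx":-9.6,"wy":-9.15,"wz":87,"dx":-0.498,"dy":-0.474,"dz":0.11,"hand":-1},{"wx":-9.6,"wy":-9.15,"wz":87,"dx":-0.498,"dy":-0.474,"dz":0.11,"hand":-1},{"wx":-9.6,"wy":-9.15,"wz":87,"dx":-0.498,"dy":-0.474,"dz":0.11,"hand":-1},{"wx":-9.6,"wy":-9.15,"wz":87,"dx":-0.498,"dy":-0.474,"dz":0.11,"hand":-1},{"wx":-9.6,"wy":-9.15,"wz":87,"dx":-0.498,"dy":-0.474,"dz":0.11,"hand":-1}]'; python3 - <<'E'
from h import *
where()
rel(toolrot(18,(0,1,0)),w(-23,-115,12))
p,d=cams.grab_frame("scene");np.save("pics/s2d.npy",d)
u=proj("scene",w(-23,-115,30)).astype(int);print(u)
cv2.imwrite("pics/s2.png",cv2.resize(p[u[1]-90:u[1]+60,u[0]-90:u[0]+100,::-1],None,fx=4,fy=4,interpolation=cv2.INTER_CUBIC))
E
```

```text
time: 2.77
tool_pos: [0.5191, -0.0327, 0.1212]
tool_rot: [0.084, 0.804, 0.586, 0.062]
contact_force: [0.8, -0.1, 0.5]
gripper_width: -0.003
t 2.77 panel TCP [ -17.68 -115.1    69.37] F panel [0.93 0.15 0.03] w -0.003 z/x axes [[-0.309, 0.001, -0.951], [0.0, 1.0, 0.001]] j [-0.19 -0.24  2.09 -0.03  1.09  0.13]
rot [-0.01 -0.03  0.01] mm [ 0.07 12.68 56.2 ]
[315 237]
```

View pics/s2.png

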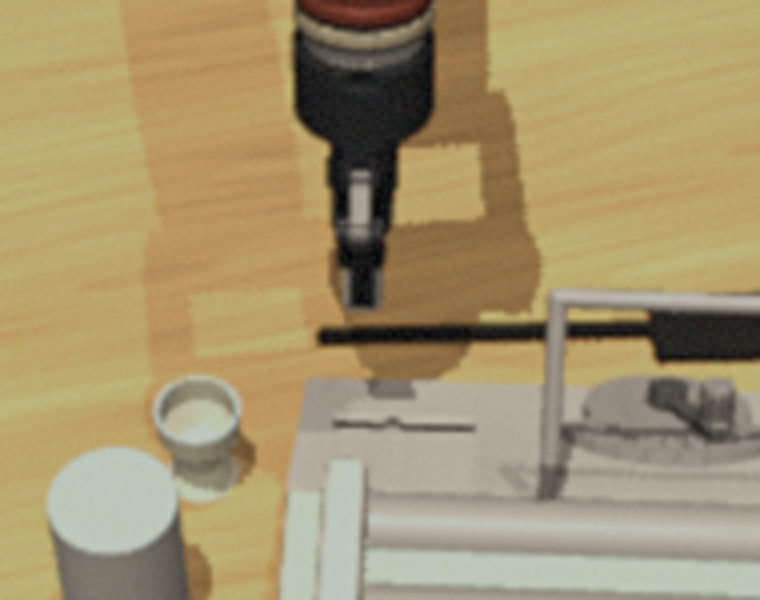

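Finger tip is left of the nub: tip spans px 344–381, nub is at 394, slot 333–474. That's the right side for pushing towards off, so I'll descend.

```bash
python3 - <<'E'
from h import *
rel(toolrot(18,(0,1,0)),w(-20,-116,5))
rel(toolrot(18,(0,1,0)),w(-20,-116,0))
E
```

```text
rot [ 0.01 -0.04  0.07] mm [-1.45 17.83 62.1 ]
rot [ 0.01 -0.04  0.07] mm [-1.45 19.37 66.86]
```

```bash
python3 -m pendant '[{"dx":-0.0014,"dy":0.018,"dz":0.03,"hand":-1},{"dx":-0.0014,"dy":0.018,"dz":0.05,"hand":-1},{"dx":-0.0014,"dy":0.018,"dz":0.062,"hand":-1},{"dx":-0.0014,"dy":0.018,"dz":0.062,"hand":-1},{"dx":-0.0014,"dy":0.018,"dz":0.062,"hand":-1}]'; python3 -c "
from h import *
where()"
for i in 1 2 3; do python3 -m pendant '[{"dz":0.00095,"dy":0.0003,"hand":-1},{"dz":0.00095,"dy":0.0003,"hand":-1},{"dz":0.00095,"dy":0.0003,"hand":-1}]' >/dev/null;  python3 -c "
from h import *
where()"; done
```

```text
t 2.82 panel TCP [ -17.78 -114.62   69.57] F panel [-0.06 -1.02 -0.51] w 0.0 z/x axes [[-0.309, 0.001, -0.951], [-0.001, 1.0, 0.001]] j [-0.19 -0.25  2.09 -0.03  1.09  0.13]
t 2.82 panel TCP [ -17.78 -114.62   69.57] F panel [-0.06 -1.02 -0.51] w 0.0 z/x axes [[-0.309, 0.001, -0.951], [-0.001, 1.0, 0.001]] j [-0.19 -0.25  2.09 -0.03  1.09  0.13]
t 2.82 panel TCP [ -17.78 -114.62   69.57] F panel [-0.06 -1.02 -0.51] w 0.0 z/x axes [[-0.309, 0.001, -0.951], [-0.001, 1.0, 0.001]] j [-0.19 -0.25  2.09 -0.03  1.09  0.13]
t 2.82 panel TCP [ -17.78 -114.62   69.57] F panel [-0.06 -1.02 -0.51] w 0.0 z/x axes [[-0.309, 0.001, -0.951], [-0.001, 1.0, 0.001]] j [-0.19 -0.25  2.09 -0.03  1.09  0.13]invalid input
invalid input
invalid input
invalid input
```

Those rows were refused, probably because every key has to be given. I'll send them again in full, as one plain call.

```bash
python3 -m pendant '[{"wx":0,"wy":0,"wz":0,"dx":-0.0014,"dy":0.018,"dz":0.03,"hand":-1},{"wx":0,"wy":0,"wz":0,"dx":-0.0014,"dy":0.018,"dz":0.05,"hand":-1},{"wx":0,"wy":0,"wz":0,"dx":-0.0014,"dy":0.018,"dz":0.062,"hand":-1},{"wx":0,"wy":0,"wz":0,"dx":-0.0014,"dy":0.018,"dz":0.062,"hand":-1},{"wx":0,"wy":0,"wz":0,"dx":-0.0014,"dy":0.018,"dz":0.062,"hand":-1}]'; python3 -c "
from h import *
where()"
```

```text
time: 3.23
tool_pos: [0.5471, -0.0425, 0.0638]
tool_rot: [0.084, 0.803, 0.586, 0.061]
contact_force: [-0.4, 0.2, 0.5]
gripper_width: 0.001
t 3.23 panel TCP [ -20.73 -115.87    4.82] F panel [-0.07  0.08  0.67] w 0.001 z/x axes [[-0.31, 0.0, -0.951], [-0.002, 1.0, 0.001]] j [-0.2  -0.09  2.06 -0.03  0.96  0.12]
```

```bash
python3 -m pendant '[{"wx":0,"wy":0,"wz":0,"dx":0,"dy":0.0009,"dz":0.003,"hand":-1},{"wx":0,"wy":0,"wz":0,"dx":0,"dy":0.0009,"dz":0.003,"hand":-1},{"wx":0,"wy":0,"wz":0,"dx":0,"dy":0.0009,"dz":0.003,"hand":-1}]'; python3 -c "
from h import *
where()"; python3 -m pendant '[{"wx":0,"wy":0,"wz":0,"dx":0,"dy":0.0003,"dz":0.001,"hand":-1},{"wx":0,"wy":0,"wz":0,"dx":0,"dy":0.0003,"dz":0.001,"hand":-1},{"wx":0,"wy":0,"wz":0,"dx":0,"dy":0.0003,"dz":0.001,"hand":-1}]'; python3 -c "
from h import *
where()"
```

```text
time: 3.48
tool_pos: [0.5499, -0.044, 0.0628]
tool_rot: [0.085, 0.804, 0.586, 0.062]
contact_force: [-0.4, 0.4, 0.1]
gripper_width: 0.0
t 3.48 panel TCP [ -18.42 -116.41    2.38] F panel [-0.36  0.25  0.27] w 0.0 z/x axes [[-0.307, 0.001, -0.952], [-0.001, 1.0, 0.001]] j [-0.2  -0.08  2.05 -0.03  0.96  0.12]
time: 3.73
tool_pos: [0.55, -0.0443, 0.0611]
tool_rot: [0.085, 0.804, 0.586, 0.062]
contact_force: [-0.0, -0.1, 0.5]
gripper_width: -0.005
t 3.73 panel TCP [ -19.16 -116.69    0.78] F panel [ 0.27 -0.09  0.45] w -0.005 z/x axes [[-0.308, 0.0, -0.951], [-0.0, 1.0, 0.0]] j [-0.2  -0.08  2.05 -0.03  0.96  0.12]
```

```bash
python3 -m pendant '[{"wx":0,"wy":0,"wz":0,"dx":0,"dy":0.0003,"dz":0.001,"hand":-1},{"wx":0,"wy":0,"wz":0,"dx":0,"dy":0.0003,"dz":0.001,"hand":-1}]'; python3 -c "
from h import *
where()"; python3 -m pendant '[{"wx":0,"wy":0,"wz":0,"dx":0,"dy":0.0003,"dz":0.001,"hand":-1},{"wx":0,"wy":0,"wz":0,"dx":0,"dy":0.0003,"dz":0.001,"hand":-1}]'; python3 -c "
from h import *
where()"
```

```text
time: 3.9
tool_pos: [0.5503, -0.0445, 0.0597]
tool_rot: [0.085, 0.804, 0.586, 0.062]
contact_force: [-0.4, -0.1, 0.8]
gripper_width: 0.004
t 3.9 panel TCP [ -19.56 -116.72   -0.55] F panel [ 0.05 -0.21  0.88] w 0.004 z/x axes [[-0.309, 0.0, -0.951], [-0.0, 1.0, 0.0]] j [-0.2  -0.07  2.05 -0.03  0.95  0.12]
time: 4.07
tool_pos: [0.5508, -0.0446, 0.0587]
tool_rot: [0.084, 0.804, 0.586, 0.062]
contact_force: [0.1, 0.5, 0.9]
gripper_width: 0.002
t 4.07 panel TCP [ -19.66 -116.73   -1.68] F panel [0.4  0.56 0.76] w 0.002 z/x axes [[-0.309, 0.0, -0.951], [-0.0, 1.0, 0.0]] j [-0.2  -0.07  2.05 -0.03  0.95  0.12]
```

No contact with TCP below the face, so the edge is inside the slot. Next, push towards the dial.

```bash
python3 -m pendant '[{"wx":0,"wy":0,"wz":0,"dx":0.003,"dy":0,"dz":0,"hand":-1},{"wx":0,"wy":0,"wz":0,"dx":0.006,"dy":0,"dz":0,"hand":-1},{"wx":0,"wy":0,"wz":0,"dx":0.008,"dy":0,"dz":0,"hand":-1},{"wx":0,"wy":0,"wz":0,"dx":0.01,"dy":0,"dz":0,"hand":-1}]'; python3 -c "
from h import *
where()"; python3 -m pendant '[{"wx":0,"wy":0,"wz":0,"dx":0.002,"dy":0,"dz":0,"hand":-1},{"wx":0,"wy":0,"wz":0,"dx":0.004,"dy":0,"dz":0,"hand":-1},{"wx":0,"wy":0,"wz":0,"dx":0.005,"dy":0,"dz":0,"hand":-1}]'; python3 -c "
from h import *
where()"
```

```text
time: 4.4
tool_pos: [0.5539, -0.035, 0.0589]
tool_rot: [0.085, 0.804, 0.586, 0.061]
contact_force: [-0.3, -1.5, -0.1]
gripper_width: 0.002
t 4.4 panel TCP [ -19.56 -106.58   -1.54] F panel [ 0.06 -1.49 -0.19] w 0.002 z/x axes [[-0.309, -0.0, -0.951], [-0.001, 1.0, 0.0]] j [-0.18 -0.06  2.05 -0.03  0.95  0.14]
time: 4.65
tool_pos: [0.5555, -0.0301, 0.0589]
tool_rot: [0.085, 0.804, 0.586, 0.062]
contact_force: [0.2, -1.7, -0.8]
gripper_width: -0.001
t 4.65 panel TCP [ -19.54 -101.45   -1.53] F panel [ 0.23 -1.6  -1.02] w -0.001 z/x axes [[-0.309, 0.0, -0.951], [-0.001, 1.0, 0.0]] j [-0.17 -0.06  2.04 -0.04  0.95  0.16]
```

```bash
python3 -m pendant '[{"wx":0,"wy":0,"wz":0,"dx":0.001,"dy":0,"dz":0,"hand":-1},{"wx":0,"wy":0,"wz":0,"dx":0.002,"dy":0,"dz":0,"hand":-1},{"wx":0,"wy":0,"wz":0,"dx":0.002,"dy":0,"dz":0,"hand":-1}]'; python3 -c "
from h import *
where()"; python3 -m pendant '[{"wx":0,"wy":0,"wz":0,"dx":0.001,"dy":0,"dz":0,"hand":-1},{"wx":0,"wy":0,"wz":0,"dx":0.001,"dy":0,"dz":0,"hand":-1}]'; python3 -c "
from h import *
where()"
```

```text
time: 4.9
tool_pos: [0.5561, -0.0283, 0.0589]
tool_rot: [0.085, 0.804, 0.586, 0.062]
contact_force: [0.7, -1.0, -0.5]
gripper_width: 0.0
t 4.9 panel TCP [-19.55 -99.52  -1.53] F panel [ 0.59 -0.78 -0.9 ] w 0.0 z/x axes [[-0.309, 0.0, -0.951], [-0.0, 1.0, 0.001]] j [-0.17 -0.06  2.04 -0.04  0.95  0.16]
time: 5.07
tool_pos: [0.5564, -0.0274, 0.0589]
tool_rot: [0.085, 0.804, 0.586, 0.062]
contact_force: [-0.4, -1.5, 0.3]
gripper_width: -0.001
t 5.07 panel TCP [-19.52 -98.61  -1.52] F panel [ 0.19 -1.53  0.19] w -0.001 z/x axes [[-0.309, 0.0, -0.951], [-0.0, 1.0, 0.0]] j [-0.17 -0.06  2.04 -0.04  0.95  0.16]
```

```bash
python3 -m pendant '[{"wx":0,"wy":0,"wz":0,"dx":0.001,"dy":0,"dz":0,"hand":-1},{"wx":0,"wy":0,"wz":0,"dx":0.001,"dy":0,"dz":0,"hand":-1}]'; python3 -m pendant '[{"wx":0,"wy":0,"wz":0,"dx":0.001,"dy":0,"dz":0,"hand":-1},{"wx":0,"wy":0,"wz":0,"dx":0.001,"dy":0,"dz":0,"hand":-1}]'; python3 -c "
from h import *
where()"
```

```text
time: 5.23
tool_pos: [0.5567, -0.0264, 0.0589]
tool_rot: [0.085, 0.804, 0.586, 0.062]
contact_force: [-0.5, -1.5, -0.6]
gripper_width: 0.001
time: 5.4
tool_pos: [0.5568, -0.0259, 0.0589]
tool_rot: [0.085, 0.804, 0.586, 0.061]
contact_force: [-1.3, -4.0, 0.2]
gripper_width: -0.002
t 5.4 panel TCP [-19.57 -97.09  -1.57] F panel [ 0.08 -4.2   0.21] w -0.002 z/x axes [[-0.309, -0.001, -0.951], [-0.001, 1.0, -0.001]] j [-0.16 -0.06  2.04 -0.04  0.95  0.17]
```

```bash
python3 -m pendant '[{"wx":0,"wy":0,"wz":0,"dx":0.0007,"dy":0,"dz":0,"hand":-1},{"wx":0,"wy":0,"wz":0,"dx":0.0007,"dy":0,"dz":0,"hand":-1}]'; python3 -m pendant '[{"wx":0,"wy":0,"wz":0,"dx":-0.004,"dy":0,"dz":0,"hand":-1},{"wx":0,"wy":0,"wz":0,"dx":-0.004,"dy":-0.004,"dz":-0.012,"hand":-1},{"wx":0,"wy":0,"wz":0,"dx":-0.004,"dy":-0.012,"dz":-0.04,"hand":-1},{"wx":0,"wy":0,"wz":0,"dx":-0.004,"dy":-0.03,"dz":-0.08,"hand":0.1},{"wx":0,"wy":0,"wz":0,"dx":-0.004,"dy":-0.03,"dz":-0.12,"hand":0.1},{"wx":0,"wy":0,"wz":0,"dx":-0.004,"dy":-0.03,"dz":-0.12,"hand":0.1}]'; python3 - <<'E'
from h import *
where()
rel(toolrot(0,(-1,0,0)),w(16,82,75))
rel(toolrot(0,(1,0,0)),w(16,82,75))
p,d=cams.grab_frame("top");cv2.imwrite("pics/top3.png",cv2.resize(p[180:270,220:350,::-1],None,fx=6,fy=6,interpolation=cv2.INTER_CUBIC))
E
```

```text
time: 5.57
tool_pos: [0.5569, -0.0257, 0.0588]
tool_rot: [0.085, 0.804, 0.586, 0.061]
contact_force: [-1.7, -6.4, 0.0]
gripper_width: -0.002
time: 6.07
tool_pos: [0.5076, -0.0116, 0.1796]
tool_rot: [0.089, 0.803, 0.585, 0.068]
contact_force: [1.0, -0.9, 1.7]
gripper_width: 0.421
t 6.07 panel TCP [ -3.52 -98.53 128.62] F panel [ 1.95 -0.55  0.85] w 0.421 z/x axes [[-0.295, 0.004, -0.956], [0.001, 1.0, 0.004]] j [-0.15 -0.35  2.07 -0.03  1.2   0.17]
rot [-13.25 -13.65 -89.27] mm [180.31  34.56  46.29]
rot [-13.65  13.25  89.26] mm [180.31  34.56  46.29]
```

View pics/top3.png

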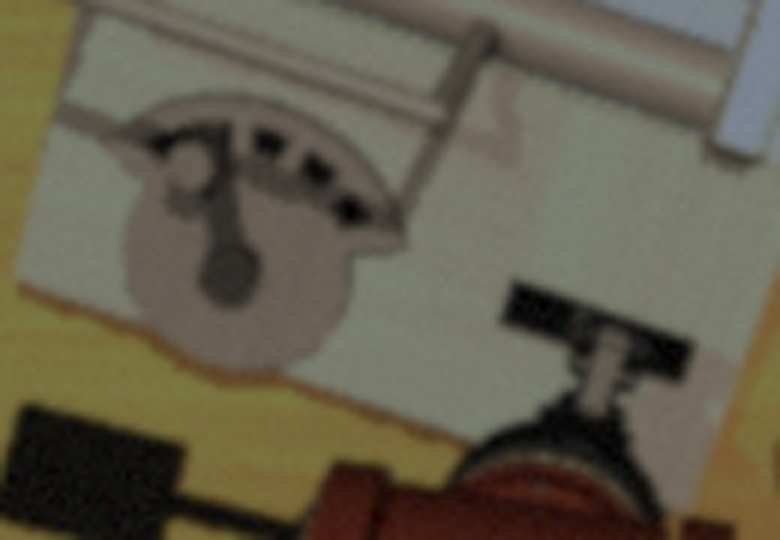

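The nub is partly hidden by the gripper, but the force rose to 6.6 N at TCP y −97, so it's at the end stop. I'll check it again once the arm has moved. Now to the dial standoff.

```bash
python3 - <<'E'
from h import *
rel(toolrot(0,(-1,0,0)),w(-15,83,105))
E
```

```text
rot [-13.43 -13.77 -89.25] mm [181.74  -2.64  23.83]
```

```bash
python3 -m pendant '[{"wx":-1,"wy":-1,"wz":-7,"dx":0.02,"dy":-0.003,"dz":0.024,"hand":0.1},{"wx":-2,"wy":-2,"wz":-14,"dx":0.05,"dy":-0.003,"dz":0.024,"hand":0.1},{"wx":-13.4,"wy":-13.8,"wz":-89.2,"dx":0.08,"dy":-0.003,"dz":0.024,"hand":0.1},{"wx":-13.4,"wy":-13.8,"wz":-89.2,"dx":0.11,"dy":-0.003,"dz":0.024,"hand":0.1},{"wx":-13.4,"wy":-13.8,"wz":-89.2,"dx":0.14,"dy":-0.003,"dz":0.024,"hand":0.1},{"wx":-13.4,"wy":-13.8,"wz":-89.2,"dx":0.182,"dy":-0.003,"dz":0.024,"hand":0.1},{"wx":-13.4,"wy":-13.8,"wz":-89.2,"dx":0.182,"dy":-0.003,"dz":0.024,"hand":0.1},{"wx":-13.4,"wy":-13.8,"wz":-89.2,"dx":0.182,"dy":-0.003,"dz":0.024,"hand":0.1},{"wx":-13.4,"wy":-13.8,"wz":-89.2,"dx":0.182,"dy":-0.003,"dz":0.024,"hand":0.1},{"wx":-13.4,"wy":-13.8,"wz":-89.2,"dx":0.182,"dy":-0.003,"dz":0.024,"hand":0.1},{"wx":-13.4,"wy":-13.8,"wz":-89.2,"dx":0.182,"dy":-0.003,"dz":0.024,"hand":0.1},{"wx":-13.4,"wy":-13.8,"wz":-89.2,"dx":0.182,"dy":-0.003,"dz":0.024,"hand":0.1},{"wx":-13.4,"wy":-13.8,"wz":-89.2,"dx":0.182,"dy":-0.003,"dz":0.024,"hand":0.1},{"wx":-13.4,"wy":-13.8,"wz":-89.2,"dx":0.182,"dy":-0.003,"dz":0.024,"hand":0.1},{"wx":-13.4,"wy":-13.8,"wz":-89.2,"dx":0.182,"dy":-0.003,"dz":0.024,"hand":0.1},{"wx":-13.4,"wy":-13.8,"wz":-89.2,"dx":0.182,"dy":-0.003,"dz":0.024,"hand":0.1}]'; python3 - <<'E'
from h import *
where()
rel(toolrot(0,(-1,0,0)),w(16.5,83,60))
rel(toolrot(0,(-1,0,0)),w(16.5,83,20))
p,d=cams.grab_frame("top");a=cv2.resize(p[180:270,220:350,::-1],None,fx=5,fy=5,interpolation=cv2.INTER_CUBIC)
cv2.imwrite("pics/top4.png",np.clip(a*1.5,0,255))
f,cx,cy,T=K("top")
p,d=cams.grab_frame("scene");a=cv2.resize(p[190:320,250:450,::-1],None,fx=4,fy=4,interpolation=cv2.INTER_CUBIC)
cv2.imwrite("pics/sc4.png",a)
E
```

```text
time: 7.45
tool_pos: [0.5619, 0.1607, 0.1456]
tool_rot: [0.249, 0.152, 0.956, -0.041]
contact_force: [-0.5, 0.4, -0.4]
gripper_width: 0.549
t 7.45 panel TCP [-21.64  82.06  99.74] F panel [-0.75  0.21 -0.06] w 0.549 z/x axes [[-0.012, -0.004, -1.0], [-1.0, 0.002, 0.012]] j [ 0.28 -0.2   2.06 -0.37  0.88 -0.79]
rot [-0.25 -0.71 -0.11] mm [-38.63   1.18  39.26]
rot [-0.25 -0.71 -0.11] mm [-39.12   1.36  79.26][ WARN:0@1.935] global loadsave.cpp:1063 imwrite_ Unsupported depth image for selected encoder is fallbacked to CV_8U.
```

View pics/top4.png

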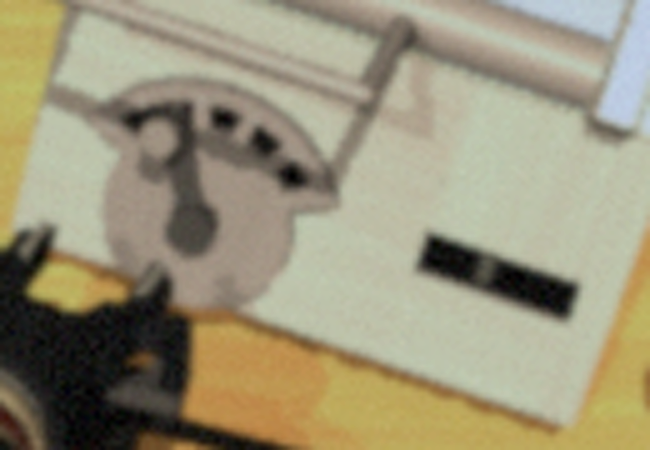

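View pics/sc4.png

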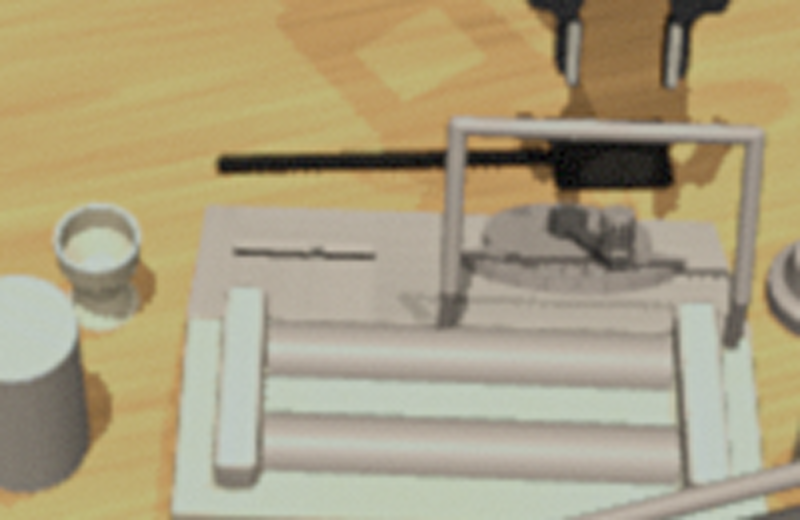

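Nub now sits at the dial end of the slot (px 486,270, about 7.5 mm dial-ward of the slot middle), so the switch is off. The knob hasn't moved, at (160,138). Approaching it now.

```bash
python3 -m pendant '[{"wx":-0.2,"wy":-0.7,"wz":-0.1,"dx":-0.02,"dy":0,"dz":0.01,"hand":0.1},{"wx":-0.2,"wy":-0.7,"wz":-0.1,"dx":-0.037,"dy":0.0008,"dz":0.035,"hand":0.1},{"wx":-0.2,"wy":-0.7,"wz":-0.1,"dx":-0.0378,"dy":0.0008,"dz":0.039,"hand":0.1},{"wx":-0.2,"wy":-0.7,"wz":-0.1,"dx":-0.0378,"dy":0.0008,"dz":0.039,"hand":0.1},{"wx":-0.2,"wy":-0.7,"wz":-0.1,"dx":-0.0378,"dy":0.0008,"dz":0.039,"hand":0.1},{"wx":-0.2,"wy":-0.7,"wz":-0.1,"dx":-0.0378,"dy":0.0008,"dz":0.039,"hand":0.1}]'; python3 - <<'E'
from h import *
where()
rel(toolrot(0,(-1,0,0)),w(15.8,82.2,20))
E
```

```text
time: 8.05
tool_pos: [0.6114, 0.1455, 0.1307]
tool_rot: [0.256, 0.149, 0.954, -0.041]
contact_force: [-0.5, 0.2, -0.5]
gripper_width: 0.551
t 8.05 panel TCP [15.76 82.79 60.98] F panel [-0.74 -0.02 -0.17] w 0.551 z/x axes [[0.001, -0.0, -1.0], [-1.0, -0.002, -0.001]] j [ 0.23 -0.09  1.99 -0.36  0.81 -0.83]
rot [-0.02  0.04  0.1 ] mm [-1.000e-02 -5.700e-01  4.098e+01]
```

```bash
python3 -m pendant '[{"wx":0,"wy":0,"wz":0,"dx":0,"dy":-0.0005,"dz":0.02,"hand":0.1},{"wx":0,"wy":0,"wz":0,"dx":0,"dy":-0.0005,"dz":0.035,"hand":0.1},{"wx":0,"wy":0,"wz":0,"dx":0,"dy":-0.0005,"dz":0.041,"hand":0.1},{"wx":0,"wy":0,"wz":0,"dx":0,"dy":-0.0005,"dz":0.041,"hand":0.1},{"wx":0,"wy":0,"wz":0,"dx":0,"dy":-0.0005,"dz":0.041,"hand":0.1}]'; python3 -c "
from h import *
where()";  python3 -m pendant '[{"wx":0,"wy":0,"wz":0,"dx":0,"dy":0,"dz":0,"hand":-1},{"wx":0,"wy":0,"wz":0,"dx":0,"dy":0,"dz":0,"hand":-1},{"wx":0,"wy":0,"wz":0,"dx":0,"dy":0,"dz":0,"hand":-1},{"wx":0,"wy":0,"wz":0,"dx":0,"dy":0,"dz":0,"hand":-1},{"wx":0,"wy":0,"wz":0,"dx":0,"dy":0,"dz":0,"hand":-1},{"wx":0,"wy":0,"wz":0,"dx":0,"dy":0,"dz":0,"hand":-1}]'; python3 -c "
from h import *
where()"
```

```text
time: 8.47
tool_pos: [0.6308, 0.1387, 0.0953]
tool_rot: [0.256, 0.149, 0.954, -0.041]
contact_force: [-0.1, -0.3, -0.4]
gripper_width: 0.55
t 8.47 panel TCP [15.9  82.27 20.06] F panel [-0.21 -0.32 -0.38] w 0.55 z/x axes [[0.001, -0.0, -1.0], [-1.0, -0.002, -0.001]] j [ 0.21  0.    1.97 -0.38  0.74 -0.82]
time: 8.97
tool_pos: [0.6315, 0.1387, 0.0962]
tool_rot: [0.257, 0.149, 0.954, -0.041]
contact_force: [-4.6, 1.1, 5.4]
gripper_width: 0.194
t 8.97 panel TCP [16.94 82.52 20.53] F panel [-1.38 -0.34  7.04] w 0.194 z/x axes [[0.002, 0.0, -1.0], [-1.0, -0.002, -0.002]] j [ 0.21  0.    1.97 -0.38  0.74 -0.82]
```

Knob gripped (16.5 mm opening). Pull next.

```bash
python3 -m pendant '[{"wx":0,"wy":0,"wz":0,"dx":0,"dy":0,"dz":-0.003,"hand":-1},{"wx":0,"wy":0,"wz":0,"dx":0,"dy":0,"dz":-0.006,"hand":-1},{"wx":0,"wy":0,"wz":0,"dx":0,"dy":0,"dz":-0.009,"hand":-1},{"wx":0,"wy":0,"wz":0,"dx":0,"dy":0,"dz":-0.009,"hand":-1},{"wx":0,"wy":0,"wz":0,"dx":0,"dy":0,"dz":-0.009,"hand":-1}]'; python3 -c "
from h import *
where()"
```

```text
time: 9.38
tool_pos: [0.6274, 0.1399, 0.1029]
tool_rot: [0.257, 0.149, 0.954, -0.04]
contact_force: [6.6, 0.3, -3.1]
gripper_width: 0.197
t 9.38 panel TCP [16.49 82.41 28.42] F panel [ 3.84  2.3  -5.84] w 0.197 z/x axes [[0.002, 0.001, -1.0], [-1.0, -0.002, -0.002]] j [ 0.21 -0.02  1.98 -0.38  0.75 -0.83]
```

```bash
python3 -m pendant '[{"wx":0,"wy":0,"wz":0,"dx":0,"dy":0,"dz":-0.001,"hand":-1},{"wx":0,"wy":0,"wz":0,"dx":0,"dy":0,"dz":-0.001,"hand":-1},{"wx":0,"wy":0,"wz":0,"dx":0,"dy":0,"dz":-0.001,"hand":-1}]'; python3 -c "
from h import *
where()"
```

```text
time: 9.63
tool_pos: [0.6269, 0.14, 0.1036]
tool_rot: [0.257, 0.149, 0.954, -0.04]
contact_force: [7.7, 1.0, -4.9]
gripper_width: 0.193
t 9.63 panel TCP [16.45 82.41 29.26] F panel [ 3.65  3.34 -7.79] w 0.193 z/x axes [[0.002, 0.001, -1.0], [-1.0, -0.002, -0.002]] j [ 0.21 -0.02  1.98 -0.38  0.75 -0.83]
```

```bash
python3 -m pendant '[{"wx":0,"wy":0,"wz":0,"dx":-0.0015,"dy":-0.003,"dz":0,"hand":-1},{"wx":0,"wy":0,"wz":0,"dx":-0.0027,"dy":-0.006,"dz":0,"hand":-1},{"wx":0,"wy":0,"wz":0,"dx":-0.0037,"dy":-0.0105,"dz":0,"hand":-1},{"wx":0,"wy":0,"wz":0,"dx":-0.0037,"dy":-0.0105,"dz":0,"hand":-1}]'; python3 -c "
from h import *
where()"
```

```text
time: 9.97
tool_pos: [0.6266, 0.1283, 0.1053]
tool_rot: [0.257, 0.149, 0.954, -0.041]
contact_force: [6.4, -2.5, -5.4]
gripper_width: 0.199
t 9.97 panel TCP [20.13 71.11 29.12] F panel [ 3.25 -0.39 -8.12] w 0.199 z/x axes [[0.002, -0.0, -1.0], [-1.0, -0.002, -0.002]] j [ 0.19 -0.03  1.98 -0.36  0.75 -0.86]
```

```bash
python3 -m pendant '[{"wx":0,"wy":0,"wz":0,"dx":-0.0006,"dy":-0.004,"dz":0,"hand":-1},{"wx":0,"wy":0,"wz":0,"dx":-0.001,"dy":-0.008,"dz":0,"hand":-1},{"wx":0,"wy":0,"wz":0,"dx":-0.0011,"dy":-0.0101,"dz":0,"hand":-1},{"wx":0,"wy":0,"wz":0,"dx":-0.0011,"dy":-0.0101,"dz":0,"hand":-1},{"wx":0,"wy":0,"wz":0,"dx":-0.0011,"dy":-0.0101,"dz":0,"hand":-1}]'; python3 -c "
from h import *
where()"
```

```text
time: 10.38
tool_pos: [0.6244, 0.1183, 0.1058]
tool_rot: [0.256, 0.149, 0.954, -0.041]
contact_force: [6.9, -3.0, -3.4]
gripper_width: 0.193
t 10.38 panel TCP [21.24 60.92 29.12] F panel [ 4.76 -0.76 -6.73] w 0.193 z/x axes [[0.002, -0.001, -1.0], [-1.0, -0.002, -0.002]] j [ 0.17 -0.04  2.   -0.35  0.75 -0.88]
```

```bash
python3 -m pendant '[{"wx":0,"wy":0,"wz":0,"dx":0,"dy":0,"dz":0.003,"hand":-1},{"wx":0,"wy":0,"wz":0,"dx":0,"dy":0,"dz":0.005,"hand":-1},{"wx":0,"wy":0,"wz":0,"dx":0,"dy":0,"dz":0.005,"hand":-1}]'; python3 -c "
from h import *
where()"; python3 -m pendant '[{"wx":0,"wy":0,"wz":0,"dx":0,"dy":0,"dz":0.002,"hand":-1},{"wx":0,"wy":0,"wz":0,"dx":0,"dy":0,"dz":0.004,"hand":-1},{"wx":0,"wy":0,"wz":0,"dx":0,"dy":0,"dz":0.004,"hand":-1}]'; python3 -c "
from h import *
where()"
```

```text
time: 10.63
tool_pos: [0.6269, 0.1176, 0.1015]
tool_rot: [0.256, 0.149, 0.954, -0.041]
contact_force: [4.5, -2.8, -3.3]
gripper_width: 0.199
t 10.63 panel TCP [21.33 60.99 24.04] F panel [ 2.81 -1.3  -5.43] w 0.199 z/x axes [[0.002, -0.001, -1.0], [-1.0, -0.002, -0.002]] j [ 0.17 -0.03  1.99 -0.36  0.74 -0.88]
time: 10.88
tool_pos: [0.6287, 0.1175, 0.099]
tool_rot: [0.256, 0.149, 0.954, -0.041]
contact_force: [0.3, -1.6, 3.5]
gripper_width: 0.197
t 10.88 panel TCP [21.62 61.46 20.96] F panel [ 2.43 -1.4   2.61] w 0.197 z/x axes [[0.002, -0.001, -1.0], [-1.0, -0.002, -0.002]] j [ 0.17 -0.02  1.99 -0.36  0.73 -0.88]
```

```bash
python3 -m pendant '[{"wx":0,"wy":0,"wz":0,"dx":0,"dy":0,"dz":0.001,"hand":-1},{"wx":0,"wy":0,"wz":0,"dx":0,"dy":0,"dz":0.001,"hand":-1}]'; python3 -c "
from h import *
where()"; python3 -m pendant '[{"wx":0,"wy":0,"wz":0,"dx":0,"dy":0,"dz":0,"hand":0},{"wx":0,"wy":0,"wz":0,"dx":0,"dy":0,"dz":0,"hand":0},{"wx":0,"wy":0,"wz":0,"dx":0,"dy":0,"dz":0,"hand":0},{"wx":0,"wy":0,"wz":0,"dx":0,"dy":0,"dz":0,"hand":0},{"wx":0,"wy":0,"wz":0,"dx":0,"dy":0,"dz":0,"hand":0},{"wx":0,"wy":0,"wz":0,"dx":0,"dy":0,"dz":-0.03,"hand":0},{"wx":0,"wy":0,"wz":0,"dx":0.01,"dy":0,"dz":-0.06,"hand":0},{"wx":0,"wy":0,"wz":0,"dx":0.05,"dy":0,"dz":-0.08,"hand":0},{"wx":0,"wy":0,"wz":0,"dx":0.08,"dy":0,"dz":-0.1,"hand":0},{"wx":0,"wy":0,"wz":0,"dx":0.08,"dy":0,"dz":-0.1,"hand":0},{"wx":0,"wy":0,"wz":0,"dx":0.08,"dy":0,"dz":-0.1,"hand":0}]';  python3 - <<'E'
from h import *
where()
rel(toolrot(18,(0,1,0)),w(-15,-70,100))
p,d=cams.grab_frame("top");a=cv2.resize(p[175:255,225:345,::-1],None,fx=6,fy=6,interpolation=cv2.INTER_CUBIC)
p,d=cams.grab_frame("scene");b=cv2.resize(p[230:280,280:400,::-1],None,fx=6,fy=6,interpolation=cv2.INTER_CUBIC)
cv2.imwrite("pics/m5.png",cv2.resize(np.vstack([np.clip(a*1.5,0,255).astype(np.uint8),b]),None,fx=.76,fy=.76))
E
```

```text
time: 11.05
tool_pos: [0.6291, 0.1178, 0.0987]
tool_rot: [0.256, 0.149, 0.954, -0.041]
contact_force: [-4.9, 0.7, 7.4]
gripper_width: 0.196
t 11.05 panel TCP [21.75 61.9  20.58] F panel [-0.51 -0.8   8.83] w 0.196 z/x axes [[0.002, -0.0, -1.0], [-1.0, -0.002, -0.002]] j [ 0.17 -0.02  1.99 -0.36  0.73 -0.88]
time: 11.97
tool_pos: [0.5136, 0.1547, 0.1435]
tool_rot: [0.256, 0.148, 0.954, -0.04]
contact_force: [-0.1, -0.6, -0.1]
gripper_width: 0.502
t 11.97 panel TCP [-60.87  61.6  120.06] F panel [ 0.05 -0.56 -0.16] w 0.502 z/x axes [[0.001, 0.001, -1.0], [-1.0, -0.004, -0.001]] j [ 0.31 -0.33  2.18 -0.38  0.9  -0.78]
rot [14.18 14.18 89.41] mm [ -45.35 -131.78   20.02]
```

View pics/m5.png

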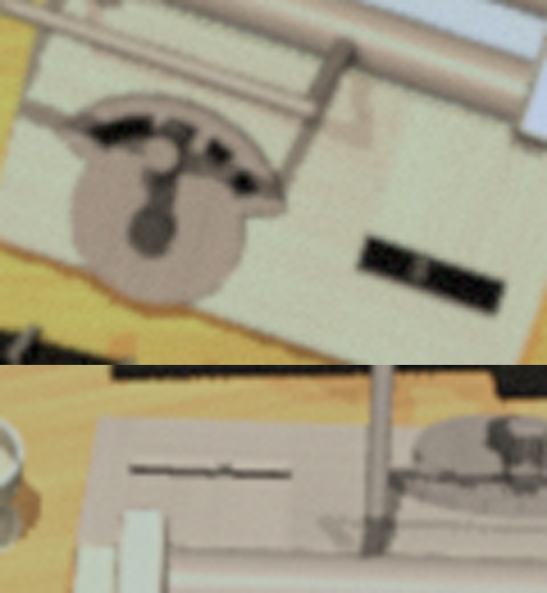

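Top view: the arm points straight up the slope, with the knob at (160,152), and the nub is still off. I'll compare knob-top height before and after using depth.

```bash
python3 - <<'E'
from h import *
def kz(n,d,x,y):
    W=(cloud(n,d)-O)@B*1000
    u,v=proj(n,w(x,y,42)).round().astype(int)
    q=W[v-5:v+6,u-5:u+6].reshape(-1,3);q=q[np.hypot(q[:,0]-x,q[:,1]-y)<7];q=q[(q[:,2]>30)&(q[:,2]<60)];return len(q),q.mean(0).round(1),np.percentile(q[:,2],[20,50,80]).round(1)
for n in("top","scene"):
    print(n,"before",kz(n,np.load(f"pics/{n}0d.npy"),15.7,82))
    for i in range(3): print(n,"after",kz(n,cams.grab_frame(n)[1],20.5,60.5))
E
```

```text
top before (28, array([16.2, 82.3, 43.3]), array([41.3, 43. , 44.8]))
top after (31, array([20.9, 60.3, 43. ]), array([41.3, 42.9, 45.1]))
top after (24, array([19.9, 60. , 43. ]), array([41.5, 43.1, 44.1]))
top after (28, array([20.8, 59.8, 43.1]), array([41.2, 43.1, 44.4]))
scene before (13, array([16.1, 81.8, 40. ]), array([39.4, 40.4, 41.5]))
scene after (12, array([21.6, 59.6, 39.3]), array([38.8, 40.6, 41.2]))
scene after (9, array([22.4, 61. , 40.4]), array([40.1, 41.4, 42.3]))
scene after (10, array([21.9, 60.2, 40.8]), array([40.3, 40.9, 41.3]))
```

Knob height is the same as before, so the pin is fully in. Back to the slot, on the dial side of the nub.

```bash
python3 -m pendant '[{"wx":14.2,"wy":14.2,"wz":89.4,"dx":-0.005,"dy":-0.03,"dz":0.02,"hand":-1},{"wx":14.2,"wy":14.2,"wz":89.4,"dx":-0.01,"dy":-0.06,"dz":0.02,"hand":-1},{"wx":14.2,"wy":14.2,"wz":89.4,"dx":-0.03,"dy":-0.09,"dz":0.02,"hand":-1},{"wx":14.2,"wy":14.2,"wz":89.4,"dx":-0.045,"dy":-0.125,"dz":0.02,"hand":-1},{"wx":14.2,"wy":14.2,"wz":89.4,"dx":-0.045,"dy":-0.125,"dz":0.02,"hand":-1},{"wx":14.2,"wy":14.2,"wz":89.4,"dx":-0.045,"dy":-0.125,"dz":0.02,"hand":-1},{"wx":14.2,"wy":14.2,"wz":89.4,"dx":-0.045,"dy":-0.125,"dz":0.02,"hand":-1},{"wx":14.2,"wy":14.2,"wz":89.4,"dx":-0.045,"dy":-0.125,"dz":0.02,"hand":-1},{"wx":14.2,"wy":14.2,"wz":89.4,"dx":-0.045,"dy":-0.125,"dz":0.02,"hand":-1},{"wx":14.2,"wy":14.2,"wz":89.4,"dx":-0.045,"dy":-0.125,"dz":0.02,"hand":-1},{"wx":14.2,"wy":14.2,"wz":89.4,"dx":-0.045,"dy":-0.125,"dz":0.02,"hand":-1},{"wx":14.2,"wy":14.2,"wz":89.4,"dx":-0.045,"dy":-0.125,"dz":0.02,"hand":-1},{"wx":14.2,"wy":14.2,"wz":89.4,"dx":-0.045,"dy":-0.125,"dz":0.02,"hand":-1},{"wx":14.2,"wy":14.2,"wz":89.4,"dx":-0.045,"dy":-0.125,"dz":0.02,"hand":-1},{"wx":14.2,"wy":14.2,"wz":89.4,"dx":-0.045,"dy":-0.125,"dz":0.02,"hand":-1},{"wx":14.2,"wy":14.2,"wz":89.4,"dx":-0.045,"dy":-0.125,"dz":0.02,"hand":-1}]'; python3 - <<'E'
from h import *
where()
rel(toolrot(18,(0,1,0)),w(-20,-63.5,30))
E
```

```text
time: 13.7
tool_pos: [0.5236, 0.0199, 0.1491]
tool_rot: [0.084, 0.804, 0.585, 0.061]
contact_force: [-0.0, -0.3, 0.9]
gripper_width: 0.001
t 13.7 panel TCP [-14.04 -63.64  99.47] F panel [ 0.49 -0.34  0.73] w 0.001 z/x axes [[-0.31, -0.001, -0.951], [-0.0, 1.0, -0.001]] j [-0.08 -0.26  2.05 -0.05  1.15  0.25]
rot [-0.04  0.06 -0.01] mm [ 0.21 15.85 67.9 ]
```

```bash
python3 -m pendant '[{"wx":0,"wy":0,"wz":0,"dx":0,"dy":0.015,"dz":0.03,"hand":-1},{"wx":0,"wy":0,"wz":0,"dx":0,"dy":0.0158,"dz":0.06,"hand":-1},{"wx":0,"wy":0,"wz":0,"dx":0.0002,"dy":0.0158,"dz":0.068,"hand":-1},{"wx":0,"wy":0,"wz":0,"dx":0.0002,"dy":0.0158,"dz":0.068,"hand":-1},{"wx":0,"wy":0,"wz":0,"dx":0.0002,"dy":0.0158,"dz":0.068,"hand":-1}]'; python3 - <<'E'
from h import *
where()
rel(toolrot(18,(0,1,0)),w(-20,-63.5,1))
E
```

```text
time: 14.12
tool_pos: [0.5512, 0.0114, 0.0858]
tool_rot: [0.084, 0.804, 0.585, 0.061]
contact_force: [0.1, 0.6, 0.3]
gripper_width: 0.002
t 14.12 panel TCP [-20.64 -63.28  30.17] F panel [0.05 0.57 0.33] w 0.002 z/x axes [[-0.311, -0.001, -0.95], [0.001, 1.0, -0.001]] j [-0.09 -0.11  2.04 -0.05  1.01  0.25]
rot [-0.11  0.05 -0.06] mm [-0.18  9.68 27.53]
```

```bash
python3 -m pendant '[{"wx":0,"wy":0,"wz":0,"dx":0,"dy":0.0075,"dz":0.02,"hand":-1},{"wx":0,"wy":0,"wz":0,"dx":0,"dy":0.009,"dz":0.0245,"hand":-1},{"wx":0,"wy":0,"wz":0,"dx":0,"dy":0.0096,"dz":0.0275,"hand":-1},{"wx":0,"wy":0,"wz":0,"dx":0,"dy":0.0096,"dz":0.0275,"hand":-1}]'; python3 -c "
from h import *
where()";python3 -m pendant '[{"wx":0,"wy":0,"wz":0,"dx":0,"dy":0.0003,"dz":0.001,"hand":-1},{"wx":0,"wy":0,"wz":0,"dx":0,"dy":0.0003,"dz":0.001,"hand":-1},{"wx":0,"wy":0,"wz":0,"dx":0,"dy":0.0006,"dz":0.002,"hand":-1},{"wx":0,"wy":0,"wz":0,"dx":0,"dy":0.0006,"dz":0.002,"hand":-1}]'; python3 -c "
from h import *
where()"
```

```text
time: 14.45
tool_pos: [0.5662, 0.0065, 0.0618]
tool_rot: [0.084, 0.804, 0.585, 0.061]
contact_force: [-0.2, 0.2, 0.6]
gripper_width: 0.002
t 14.45 panel TCP [-18.98 -63.29   1.52] F panel [0.09 0.1  0.6 ] w 0.002 z/x axes [[-0.309, -0.001, -0.951], [0.002, 1.0, -0.001]] j [-0.1  -0.04  2.02 -0.05  0.96  0.24]
time: 14.78
tool_pos: [0.5672, 0.0062, 0.0598]
tool_rot: [0.085, 0.805, 0.585, 0.061]
contact_force: [-0.4, -0.5, -0.4]
gripper_width: 0.001
t 14.78 panel TCP [-19.09 -63.34  -0.75] F panel [-0.4  -0.64 -0.2 ] w 0.001 z/x axes [[-0.309, -0.0, -0.951], [0.002, 1.0, -0.001]] j [-0.1  -0.03  2.01 -0.05  0.96  0.24]
```

```bash
python3 -m pendant '[{"wx":0,"wy":0,"wz":0,"dx":0,"dy":0.0002,"dz":0.0007,"hand":-1},{"wx":0,"wy":0,"wz":0,"dx":-0.003,"dy":0.0002,"dz":0.0007,"hand":-1},{"wx":0,"wy":0,"wz":0,"dx":-0.006,"dy":0.0002,"dz":0.0007,"hand":-1},{"wx":0,"wy":0,"wz":0,"dx":-0.009,"dy":0.0002,"dz":0.0007,"hand":-1},{"wx":0,"wy":0,"wz":0,"dx":-0.011,"dy":0.0002,"dz":0.0007,"hand":-1},{"wx":0,"wy":0,"wz":0,"dx":-0.013,"dy":0.0002,"dz":0.0007,"hand":-1},{"wx":0,"wy":0,"wz":0,"dx":-0.015,"dy":0.0002,"dz":0.0007,"hand":-1}]'; python3 -c "
from h import *
where()";python3 -m pendant '[{"wx":0,"wy":0,"wz":0,"dx":-0.001,"dy":0,"dz":0,"hand":-1},{"wx":0,"wy":0,"wz":0,"dx":-0.0015,"dy":0,"dz":0,"hand":-1},{"wx":0,"wy":0,"wz":0,"dx":-0.0015,"dy":0,"dz":0,"hand":-1}]'; python3 -c "
from h import *
where()"
```

```text
time: 15.37
tool_pos: [0.5626, -0.0084, 0.0587]
tool_rot: [0.084, 0.805, 0.585, 0.061]
contact_force: [0.3, 1.9, 0.1]
gripper_width: -0.0
t 15.37 panel TCP [-19.5  -78.58  -1.77] F panel [-0.21  1.95  0.2 ] w -0.0 z/x axes [[-0.31, -0.0, -0.951], [0.002, 1.0, -0.001]] j [-0.13 -0.04  2.03 -0.05  0.95  0.21]
time: 15.62
tool_pos: [0.5622, -0.0098, 0.0587]
tool_rot: [0.084, 0.805, 0.585, 0.061]
contact_force: [-0.1, 1.6, 0.2]
gripper_width: -0.001
t 15.62 panel TCP [-19.5  -80.06  -1.8 ] F panel [-0.38  1.54  0.45] w -0.001 z/x axes [[-0.31, -0.001, -0.951], [0.002, 1.0, -0.001]] j [-0.13 -0.04  2.03 -0.05  0.95  0.21]
```

```bash
python3 -m pendant '[{"wx":0,"wy":0,"wz":0,"dx":-0.001,"dy":0,"dz":0,"hand":-1},{"wx":0,"wy":0,"wz":0,"dx":-0.001,"dy":0,"dz":0,"hand":-1}]'; python3 -m pendant '[{"wx":0,"wy":0,"wz":0,"dx":-0.0007,"dy":0,"dz":0,"hand":-1},{"wx":0,"wy":0,"wz":0,"dx":-0.0007,"dy":0,"dz":0,"hand":-1}]';python3 -m pendant '[{"wx":0,"wy":0,"wz":0,"dx":-0.0007,"dy":0,"dz":0,"hand":-1},{"wx":0,"wy":0,"wz":0,"dx":-0.0007,"dy":0,"dz":0,"hand":-1}]'; python3 -c "
from h import *
where()"
```

```text
time: 15.78
tool_pos: [0.5619, -0.0107, 0.0587]
tool_rot: [0.084, 0.805, 0.585, 0.061]
contact_force: [0.3, 0.7, -0.0]
gripper_width: -0.002
time: 15.95
tool_pos: [0.5617, -0.0113, 0.0587]
tool_rot: [0.084, 0.805, 0.585, 0.061]
contact_force: [-0.4, 1.0, 0.0]
gripper_width: 0.001
time: 16.12
tool_pos: [0.5615, -0.012, 0.0587]
tool_rot: [0.084, 0.805, 0.585, 0.061]
contact_force: [-0.3, 1.9, 0.2]
gripper_width: 0.001
t 16.12 panel TCP [-19.51 -82.37  -1.78] F panel [-0.65  1.72  0.59] w 0.001 z/x axes [[-0.31, -0.001, -0.951], [0.002, 1.0, -0.001]] j [-0.14 -0.05  2.03 -0.05  0.95  0.2 ]
```

```bash
python3 -m pendant '[{"wx":0,"wy":0,"wz":0,"dx":-0.0007,"dy":0,"dz":0,"hand":-1},{"wx":0,"wy":0,"wz":0,"dx":-0.0007,"dy":0,"dz":0,"hand":-1}]'; python3 -m pendant '[{"wx":0,"wy":0,"wz":0,"dx":-0.0007,"dy":0,"dz":0,"hand":-1},{"wx":0,"wy":0,"wz":0,"dx":-0.0007,"dy":0,"dz":0,"hand":-1}]'; python3 -c "
from h import *
where()"
```

```text
time: 16.28
tool_pos: [0.5613, -0.0126, 0.0587]
tool_rot: [0.084, 0.805, 0.585, 0.061]
contact_force: [-0.6, 1.9, -0.1]
gripper_width: -0.002
time: 16.45
tool_pos: [0.5612, -0.0129, 0.0588]
tool_rot: [0.084, 0.805, 0.584, 0.062]
contact_force: [0.6, 4.1, -0.9]
gripper_width: -0.001
t 16.45 panel TCP [-19.47 -83.37  -1.74] F panel [-1.05  4.04 -0.43] w -0.001 z/x axes [[-0.31, 0.0, -0.951], [0.002, 1.0, -0.0]] j [-0.14 -0.05  2.03 -0.04  0.95  0.2 ]
```

Stop felt; the two end contacts average to y = −90.2, the slot centre, so both ends were reached. One more press, then I'll retreat and check.

```bash
python3 -m pendant '[{"wx":0,"wy":0,"wz":0,"dx":-0.0006,"dy":0,"dz":0,"hand":-1},{"wx":0,"wy":0,"wz":0,"dx":-0.0006,"dy":0,"dz":0,"hand":-1}]'; python3 -m pendant '[{"wx":0,"wy":0,"wz":0,"dx":0.004,"dy":0,"dz":0,"hand":-1},{"wx":0,"wy":0,"wz":0,"dx":0.004,"dy":-0.004,"dz":-0.012,"hand":-1},{"wx":0,"wy":0,"wz":0,"dx":0.004,"dy":-0.012,"dz":-0.04,"hand":-1},{"wx":0,"wy":0,"wz":0,"dx":0.004,"dy":-0.04,"dz":-0.08,"hand":-1},{"wx":0,"wy":0,"wz":0,"dx":0.004,"dy":-0.08,"dz":-0.12,"hand":-1},{"wx":0,"wy":0,"wz":0,"dx":0.004,"dy":-0.11,"dz":-0.14,"hand":-1},{"wx":0,"wy":0,"wz":0,"dx":0.004,"dy":-0.13,"dz":-0.15,"hand":-1},{"wx":0,"wy":0,"wz":0,"dx":0.004,"dy":-0.13,"dz":-0.15,"hand":-1},{"wx":0,"wy":0,"wz":0,"dx":0.004,"dy":-0.13,"dz":-0.15,"hand":-1},{"wx":0,"wy":0,"wz":0,"dx":0.004,"dy":-0.13,"dz":-0.15,"hand":-1}]'; python3 - <<'E'
from h import *
where()
p,d=cams.grab_frame("top");a=cv2.resize(p[145:285,205:405,::-1],None,fx=4,fy=4,interpolation=cv2.INTER_CUBIC)
cv2.imwrite("pics/top6.png",np.clip(a*1.5,0,255).astype(np.uint8))
p0=cv2.imread("pics/top0.png")[:,:,::-1].astype(int)
for nm,(u,v) in dict(jar=(219,160),timer=(203,207),can=(392,219),cup=(364,254),bowl=(458,309),spoon=(235,260)).items():
    s=np.s_[v-20:v+20,u-20:u+20];print(nm,abs(p[s].astype(int)-p0[s]).mean().round(1))
E
```

```text
time: 16.62
tool_pos: [0.5611, -0.0132, 0.0588]
tool_rot: [0.084, 0.805, 0.585, 0.062]
contact_force: [1.2, 5.7, -0.5]
gripper_width: -0.003
time: 17.45
tool_pos: [0.4118, 0.0385, 0.1785]
tool_rot: [0.085, 0.805, 0.585, 0.061]
contact_force: [-0.4, 0.1, -0.2]
gripper_width: -0.0
t 17.45 panel TCP [-96.4  -80.24 181.  ] F panel [-0.49 -0.01  0.05] w -0.0 z/x axes [[-0.309, -0.001, -0.951], [0.002, 1.0, -0.002]] j [-0.05 -0.63  2.26 -0.06  1.31  0.27]
jar 4.0
timer 4.2
can 4.5
cup 4.2
bowl 3.8
spoon 4.0
```

View pics/top6.png

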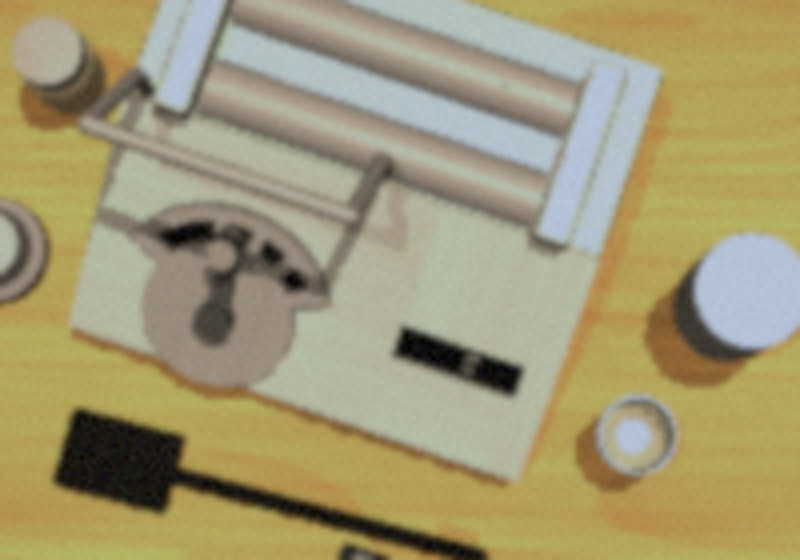

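The nub at (471,366) is on the away-from-dial side of the slot, the arm is at the first hole (knob at (222,255)), and the bystanders haven't moved. I'll hand it in.

```bash
python3 -c "
from plant import job
print(job.job_done())"
```

```text
the job is handed in; nothing more can be done
None
```

The dough sheeter is at its thickest setting and the job is handed in, after about 17.5 s of robot time. I slid the switch off, then pulled the pin about 9 mm, swung the arm about 0.4 rad clockwise to the first hole and let the pin in. Last, I slid the switch back on.

**Last checks:**
- **Switch:** each end stop was felt as the push force rose from about 1.5 N to about 6 N. The two contact positions average to the slot centre within 0.3 mm. The final picture shows the switch at the on end.
- **Pin:** depth readings put the knob top at about 43 mm before the move and 43 mm after (40–41 mm in the other camera), so the pin is fully in. In the picture the arm points straight up the slope, at the first hole.
- **Other items:** the areas around the jar, timer, can, egg cup, bowl and the spoon's head looked the same as at the start. The last force reading was near zero, with the arm clear of everything.

**Disagreements:**
- **Cameras:** their positions for the panel differed by about 2.5 mm. I used the average, and the end-stop contacts agreed with it.
- **Refused moves:** one early batch of moves was refused because I had left out some values. Nothing moved, and I sent it again in full.

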